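Lock a spring channel nut into the accessory channel beside the microscope

TASK

Fit the spring channel nut (the stud with the oblong foot and the sprung pad under it) into the middle of the aluminium channel: lower it through the slot with its foot lengthwise, press it down against its spring until the foot is below the lips, turn it ninety degrees and let it spring up so that its grooves catch the lips, then let go. Feel for the slot gently, never pressing or pushing with more than 40 N, and leave the other studs and the things on the bench where they are.

Things in the scene. Friction and masses are not known exactly. Their poses are not given: they have to be found in the camera images.
- nut_grip (a point): Centre of the black grip bar on top of the spring channel nut, the only stud to be moved: bar 30 mm long (nut's x), 14 mm thick (y; take it across these faces), 24 mm high, 68 mm above the bench it stands on upright (z up). Below it a 12 mm round stem, then the oblong foot; above it an 8 mm threaded end, 10 mm long. About 150 g.
- nut_foot (a point): Centre of the top of the nut's steel foot, on the stem's axis, 45 mm below the grip bar's centre. The foot is 40 mm long (x, parallel to the bar), 18 mm wide (y; 12 mm at its very ends), 10 mm thick. Two grooves run across its top (along y), 4 mm deep, 7 to 17 mm from the axis on either side.
- nut_pad (a point): Centre of the underside of the foot's body, 10 mm below the foot's top. Under it stands a square sprung pad, 15 x 15 mm, on which the nut rests: its sole is 13 mm below this point. It can be pushed in up to 12 mm: 4 N to start, then 0.6 N more per mm (about 11 N when fully in).
- plate: Grey plate 250 x 100 x 10 mm screwed to the bench; origin mid-underside, x along the channel on it, y across, z up. The aluminium channel is 220 x 52 x 27 mm, its top 37 mm above the bench. It is clamped in slotted holes: parallel to x, but its centre line lies anywhere within 12 mm of the plate's, either side; no reading tells where, so see it or feel for it. It stays put in use.
- mouth (a point): Point on the plate's centre line (not the channel's, which is up to 12 mm beside it in y), at the height of the channel's top, mid-length. The slot is open upward, 22 mm wide; its lips are 3 mm thick and turn down, edges 9 mm below the channel's top. Under the lips it is 46 mm wide inside.
- inside (a point): Point on the plate's centre line on the channel's inner floor, 24 mm below its top. The foot can turn once its top is over 9 mm below the channel's top (pad 8 mm in); the pad is fully in with the foot's top 13 mm below. Caught, foot crosswise and lip edges in its grooves, the foot's top is 5 mm below the channel's top, held up by the spring.
- round_grip (a point): Centre of the same kind of grip bar on a stud with a round flat foot 42 mm across, 68 mm above the bench. Leave it.
- square_grip (a point): Centre of the same kind of grip bar on a stud with a square flat foot of 38 mm, 68 mm above the bench. Leave it.
- dish: Open glass dish, 90 mm across, 16 mm high; origin under its centre. Leave it.
- objective_mid (a point): Centre of a steel microscope objective standing on the bench, 34 mm across, 50 mm high. Leave it.
- bottle: Brown glass bottle, 60 mm across, 130 mm high; origin under its centre. Leave it.
- tip_box: Pipette tip box, 85 x 120 x 65 mm; origin under its centre. Leave it.
- driver: Screwdriver lying on the bench, 180 mm long. Leave it.
- slide_box: White slide box, 100 x 70 x 30 mm; origin under its centre. Leave it.
There are look-alikes about, which are no part of the job. Leave any green look-alike of the part that bears nut_grip alone.

How it is judged:
By the outcome, as a careful person would: the job done as asked, in the order asked, and still so for the second after the job is handed in, with the robot touching nothing.
It also fails if it takes over 54 s, if anything falls off the work surface, if the arm or the gripper's body presses on something with over 40 N, if the wrist force passes 120 N, or if a joint passes its speed limit or range.

ROBOT

A 6-joint arm with a two-finger parallel gripper is mounted at the origin on the work surface. World frame = base frame: x ahead of the robot, y to its left, z up, the work surface at z = 0. Lengths are in mm, angles in rad, forces in N, time in s.
With the tool pointing down it reaches from about 425 to 950 mm from the base axis. Payload 14.7 kg.
Tool frame: the origin (TCP) lies midway between the tips of the shut fingers; the grasp point (between the pads) lies bot.grasp_offset behind it (bot.grasp_offset is the distance from the TCP to the grasp point, in mm); z points along the fingers, y is the direction in which the jaws open and shut (so a half turn about z gives the same grasp; the last joint's range is limited). The gripper opens to 85 mm and grips with 20 to 120 N. Pads are 22 mm wide; open, the fingers measure 114 mm over their backs; the gripper's body (76 mm by 85 mm) begins 54 mm behind the grasp point. The pads swing forward as they close: fully open they stand 13 mm farther back than shut.
Start: joints at [1.24, 0.48, 1.596, -0, 1.065, -0.047], TCP at [181.979, 624, 200.697] pointing down, gripper open.
Joint ranges: [-2.75, 2.75], [-0.82, 2.05], [0.23, 2.67], [-1.56, 4.7], [0.09, 2.69], [-2.92, 2.92]. Speed limits (rad/s): [1.89, 1.89, 2.39, 3.01, 3.01, 3.01].

INTERFACE

Orientations are given as a unit quaternion [x, y, z, w].
In Python, from plant import bot gives the robot as it stands. The module is installed in compiled form; this text tells all that it offers.
- The arm moves only by the tool carry_out, never from a script. Its argument "increments" is a list of rows, each an object with "delta_pos": the shift along the world's x, y, z in cm, a list of three; "delta_rot": the turn, a rotation vector about the world's x, y, z in degrees, a list of three; "gripper": the opening, from 0 (shut) to 1 (fully open). A call has 1 to 12 rows; each row shifts and turns the commanded pose from where the row before left it; what a row does not reach is not made up. A row lasts 1/12 s, in which the tool goes at most 41.7 mm and 7.16 degrees, less where a joint would pass 70% of its speed; a pose out of reach is approached as far as the arm can. A call is refused whole if a number of a shift passes 4.17 or a number of a turn 7.16, either way. A call with a gripper value outside its range is refused whole. The fingers move at their own pace and stop on an object; the grip force is fixed at half the most. Time passes only in rows, so rows that do not move let the fingers close. It gives the time, the measured TCP pose, the force and the opening at its end, in the units of the state.
- bot.get_obs(): the state, without advancing time (a new reading comes with each control period).
- bot.get_image(name): name is "scene" or "top" or "wrist"; returns the picture (400x640x3 uint8, blue, green, red); there is no depth.
- bot.camera_params(name): a dict with "fov_y" (degrees; the focal length in pixels is half the picture's height over the tangent of half this angle, whatever the lens; pixels are square), "cx", "cy" (the principal point, pixels), "pose" (4x4, takes a point from camera to world coordinates); the wrist camera has in their place "hand_eye" (4x4, takes a point from camera to tool coordinates, whose origin is the TCP and whose axes are the flange's). Camera axes: x right, y down, z forward; pixel columns grow to the right and rows downward; lengths in mm; the calibration is good to about 2 mm. A picture is of the moment at which its call begins: read the wrist's pose just before it. camera_params takes no time and is no camera call.
- bot.job_done(): hands the job in, once; it reports no verdict.
The state is a dict: "time_s": time; "joint_positions": joint angles; "joint_velocities": joint speeds; "joint_torque": joint torques, N m; "eef_pos": TCP position; "tool_rot": TCP orientation; "force": force on the tool from outside, world axes, zero at the start; "ft_torque": the same for the moment, N m; "opening": finger opening in mm.
Only numpy, scipy, OpenCV 4.12 (cv2) and the standard library are available. Lean on these libraries where they do the work, as an engineer would, in place of code of your own. Each camera call takes 0.05 s, during which the arm holds its last target.

## Working session

There is one attempt and no reset: what is moved stays moved. The work goes in short steps, Python scripts to look and compute and a tool call to move; the robot and the scene stay as the last step left them, time stands still between calls to the robot, and variables do not carry over. Pictures are saved under pics/ and viewed, and the job is handed in when it is done.

Besides the shell and the picture viewer there is one more tool, called after "Emit:" as name([rows], argument=value, ...), one row to a line, values as JSON. carry_out: Moves the arm, as the interface text tells. Its arguments: {"type":"object","properties":{"increments":{"type":"array","items":{"type":"object","properties":{"delta_pos":{"type":"array","items":{"type":"number"}},"delta_rot":{"type":"array","items":{"type":"number"}},"gripper":{"type":"number"}}}}},"required":["increments"]}

```bash
mkdir -p pics; python3 - <<'E'
from plant import bot
import cv2,numpy as np
print(bot.get_obs(), bot.grasp_offset)
for n in("scene","top","wrist"):
    im=bot.get_image(n); cv2.imwrite(f"pics/{n}0.png",im); print(n,bot.camera_params(n))
E
```

```text
{'time_s': 0.0, 'joint_positions': array([ 1.24035608e+00,  4.80836892e-01,  1.59688020e+00, -3.11943564e-06,
        1.06513388e+00, -4.65812069e-02]), 'joint_velocities': array([ 7.82494545e-04, -1.52686951e-03, -2.49202479e-05, -1.22326214e-03,
       -1.14645140e-03, -4.44578002e-04]), 'joint_torque': array([-3.04150191e-03, -9.50654769e+01, -4.30175722e+01, -2.11525376e-04,
        1.23865399e-02,  8.56715906e-05]), 'eef_pos': array([181.85725843, 623.55276644, 200.06679392]), 'tool_rot': array([ 1.41452716e-01,  9.89944813e-01, -6.18270901e-04, -1.16562549e-04]), 'force': array([-0.38443472, -0.83732093,  0.13723525]), 'ft_torque': array([-0.02156298, -0.0172356 ,  0.00161209]), 'opening': 85.56067463791211} 18.700000000000003
scene {'fov_y': 46.48205176684309, 'cx': 314.5693868726326, 'cy': 197.03902486378053, 'pose': array([[ 3.01544049e-01,  7.80119930e-01, -5.48164283e-01,
         1.18364824e+03],
       [ 9.53304547e-01, -2.36567510e-01,  1.87739857e-01,
        -2.24132420e+02],
       [ 1.67817451e-02, -5.79179340e-01, -8.15027401e-01,
         1.04396112e+03],
       [
[... 250 characters left out ...]
+02],
       [-9.99511578e-01, -2.42088529e-02,  1.97620245e-02,
         1.48491633e+00],
       [-1.67011723e-02, -1.20690404e-01, -9.92549695e-01,
         1.12493210e+03],
       [ 0.00000000e+00,  0.00000000e+00,  0.00000000e+00,
         1.00000000e+00]])}
wrist {'fov_y': 71.9800291978209, 'cx': 323.53632328728247, 'cy': 200.424032012521, 'hand_eye': array([[ 7.92139309e-04, -9.47419321e-01, -3.19993755e-01,
         7.99826123e+01],
       [ 9.99999381e-01,  1.00041158e-03, -4.86479623e-04,
        -8.26668972e-01],
       [ 7.81025652e-04, -3.19993171e-01,  9.47419527e-01,
        -1.71882077e+02],
       [ 0.00000000e+00,  0.00000000e+00,  0.00000000e+00,
         1.00000000e+00]])}
```

View pics/scene0.png

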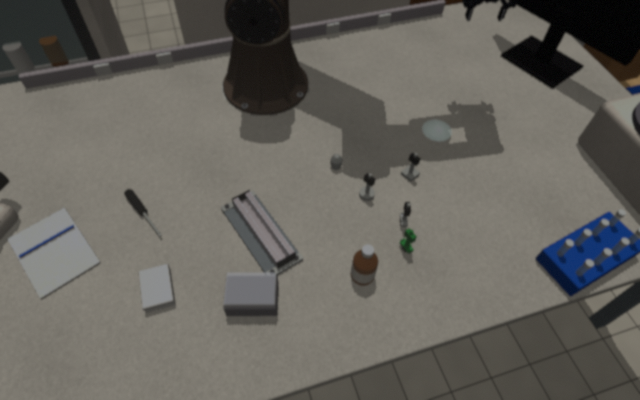

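View pics/top0.png

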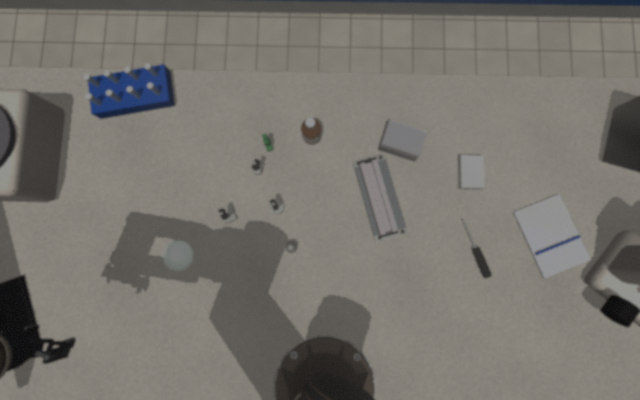

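View pics/wrist0.png

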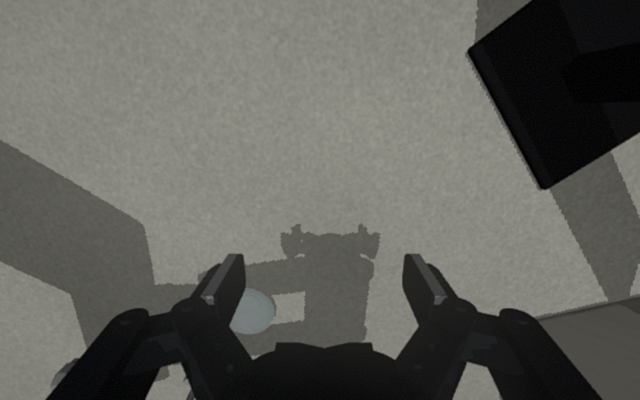

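The scene and top views show three studs: top (275,204), (225,214) and (257,165). They also show a green look-alike at (267,142) and the channel around (379,197). I'll enlarge these areas.

```bash
cat > h.py <<'E'
import numpy as np,cv2
from plant import bot
from scipy.spatial.transform import Rotation as R
def cam(n,obs=None):
    p=bot.camera_params(n); f=200/np.tan(np.radians(p['fov_y']/2))
    if 'pose' in p: T=p['pose']
    else:
        A=np.eye(4);A[:3,:3]=R.from_quat(obs['tool_rot']).as_matrix();A[:3,3]=obs['eef_pos'];T=A@p['hand_eye']
    return f,p['cx'],p['cy'],T
def ray(c,uv):
    f,cx,cy,T=c; d=T[:3,:3]@np.array([(uv[0]-cx)/f,(uv[1]-cy)/f,1]); return T[:3,3],d/np.linalg.norm(d)
def onz(c,uv,z):
    o,d=ray(c,uv); return o+d*(z-o[2])/d[2]
def proj(c,P):
    f,cx,cy,T=c; q=T[:3,:3].T@(np.array(P)-T[:3,3]); return np.array([cx+f*q[0]/q[2],cy+f*q[1]/q[2]])
def tri(rs):
    A=np.zeros((3,3));b=np.zeros(3)
    for o,d in rs:
        M=np.eye(3)-np.outer(d,d);A+=M;b+=M@o
    x=np.linalg.solve(A,b); return x,[np.linalg.norm((np.eye(3)-np.outer(d,d))@(x-o)) for o,d in rs]
E
python3 - <<'E'
from h import *
s=cv2.imread('pics/scene0.png');t=cv2.imread('pics/top0.png')
a=cv2.resize(t[120:260,200:340],None,fx=4,fy=4,interpolation=cv2.INTER_CUBIC)
cv2.imwrite('pics/z_t.png',cv2.convertScaleAbs(a,alpha=1.8))
a=cv2.resize(s[140:260,320:450],None,fx=5,fy=5,interpolation=cv2.INTER_CUBIC)
cv2.imwrite('pics/z_s.png',cv2.convertScaleAbs(a,alpha=1.8))
ct=cam('top');cs=cam('scene')
for uv,z in (((275,204),68),((225,214),68),((257,165),68),((358,160),37),((382,155),10),((404,232),10),((311,125),60),((380,238),10),((356,163),10),((403,140),65)): print(uv,onz(ct,uv,z).round())
E
```

```text
(275, 204) [516. 154.  68.]
(225, 214) [484. 295.  68.]
(257, 165) [628. 210.  68.]
(358, 160) [657. -83.  37.]
(382, 155) [ 680. -158.   10.]
(404, 232) [ 448. -225.   10.]
(311, 125) [754.  58.  60.]
(380, 238) [ 429. -154.   10.]
(356, 163) [654. -80.  10.]
(403, 140) [ 713. -211.   65.]
```

View pics/z_t.png

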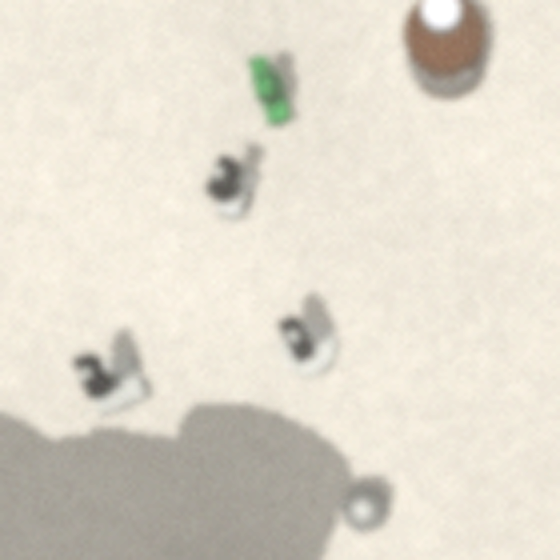

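View pics/z_s.png

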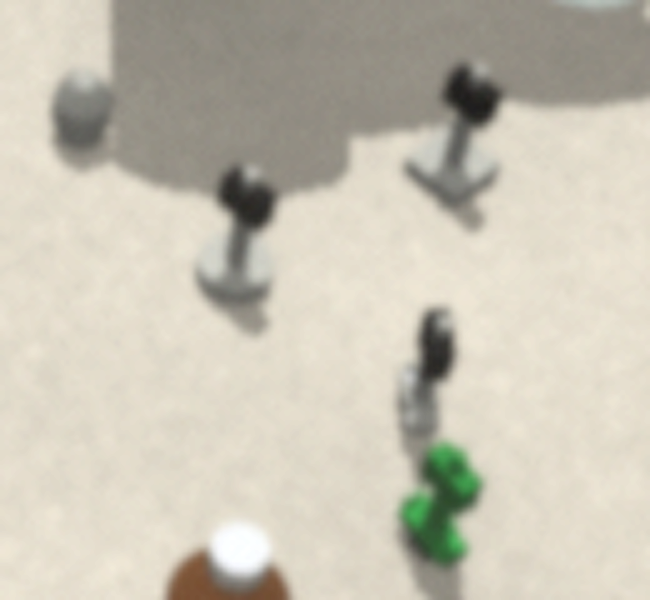

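Nut candidate: the narrow-footed stud near (628,210). The other two have the round and square feet. I'll move the wrist camera over it.

Emit:
carry_out([
  {"delta_pos": [2.8,-2.6,0.5],"delta_rot": [0,0,0],"gripper": 1},
  {"delta_pos": [2.8,-2.6,0.5],"delta_rot": [0,0,0],"gripper": 1},
  {"delta_pos": [2.8,-2.6,0.5],"delta_rot": [0,0,0],"gripper": 1},
  {"delta_pos": [2.8,-2.6,0.5],"delta_rot": [0,0,0],"gripper": 1},
  {"delta_pos": [2.8,-2.6,0.5],"delta_rot": [0,0,0],"gripper": 1},
  {"delta_pos": [2.8,-2.6,0.5],"delta_rot": [0,0,0],"gripper": 1},
  {"delta_pos": [2.8,-2.6,0.5],"delta_rot": [0,0,0],"gripper": 1},
  {"delta_pos": [2.8,-2.6,0.5],"delta_rot": [0,0,0],"gripper": 1},
  {"delta_pos": [2.8,-2.6,0.5],"delta_rot": [0,0,0],"gripper": 1},
  {"delta_pos": [2.8,-2.6,0.5],"delta_rot": [0,0,0],"gripper": 1},
  {"delta_pos": [2.8,-2.6,0.5],"delta_rot": [0,0,0],"gripper": 1},
  {"delta_pos": [2.8,-2.6,0.5],"delta_rot": [0,0,0],"gripper": 1},
])

```text
time_s: 1.15
eef_pos: [519.0, 310.3, 260.8]
tool_rot: [0.141, 0.99, -0.0, -0.0]
force: [1.0, 0.1, -0.4]
opening: 85.1
```

Emit:
carry_out([
  {"delta_pos": [2.4,-2.6,0],"delta_rot": [0,0,0],"gripper": 1},
  {"delta_pos": [2.4,-2.6,0],"delta_rot": [0,0,0],"gripper": 1},
  {"delta_pos": [2.4,-2.6,0],"delta_rot": [0,0,0],"gripper": 1},
  {"delta_pos": [2.4,-2.6,0],"delta_rot": [0,0,0],"gripper": 1},
  {"delta_pos": [0,0,0],"delta_rot": [0,0,0],"gripper": 1},
  {"delta_pos": [0,0,0],"delta_rot": [0,0,0],"gripper": 1},
  {"delta_pos": [0,0,0],"delta_rot": [0,0,0],"gripper": 1},
])

```text
time_s: 1.73
eef_pos: [613.6, 207.9, 260.3]
tool_rot: [0.142, 0.99, -0.0, -0.0]
force: [-0.4, 0.2, 0.2]
opening: 85.2
```

```bash
cat > snap.py <<'E'
import sys,pickle
from h import *
n=sys.argv[1]; o=bot.get_obs(); im=bot.get_image('wrist'); cv2.imwrite(f'pics/{n}.png',im); pickle.dump(o,open(f'pics/{n}.pkl','wb'))
cv2.imwrite(f'pics/{n}b.png',cv2.convertScaleAbs(im,alpha=1.5))
print(o['time_s'],o['eef_pos'].round(1),o['tool_rot'].round(4),o['force'].round(1),np.abs(o['joint_velocities']).max(),o['joint_positions'].round(2))
E
python3 snap.py w1
```

```text
1.7333 [613.6 207.9 260.3] [ 1.418e-01  9.899e-01 -1.000e-04 -4.000e-04] [-0.4  0.2  0.2] 0.02334615306084211 [ 0.28  0.43  1.53  0.    1.18 -1.01]
```

View pics/w1b.png

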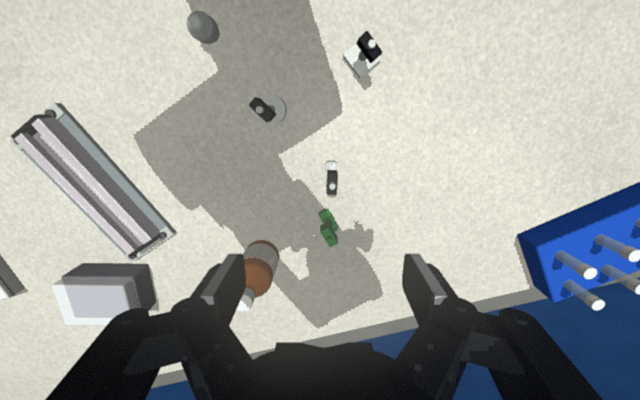

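```bash
python3 - <<'E'
from h import *
t=cv2.imread('pics/w1b.png')
cv2.imwrite('pics/z1.png',cv2.resize(t[130:260,270:400],None,fx=4.6,fy=4.6,interpolation=cv2.INTER_CUBIC))
cv2.imwrite('pics/z2.png',cv2.resize(t[90:270,0:190],None,fx=3.3,fy=3.3,interpolation=cv2.INTER_CUBIC))
E
```

```text
(no output)
```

View pics/z1.png

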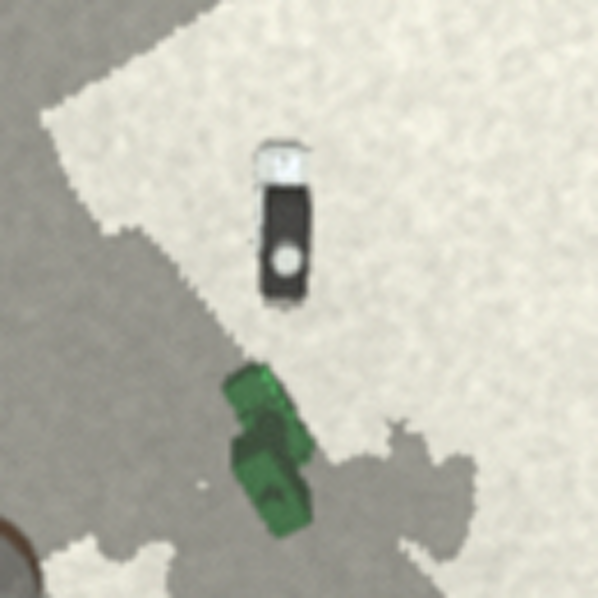

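View pics/z2.png

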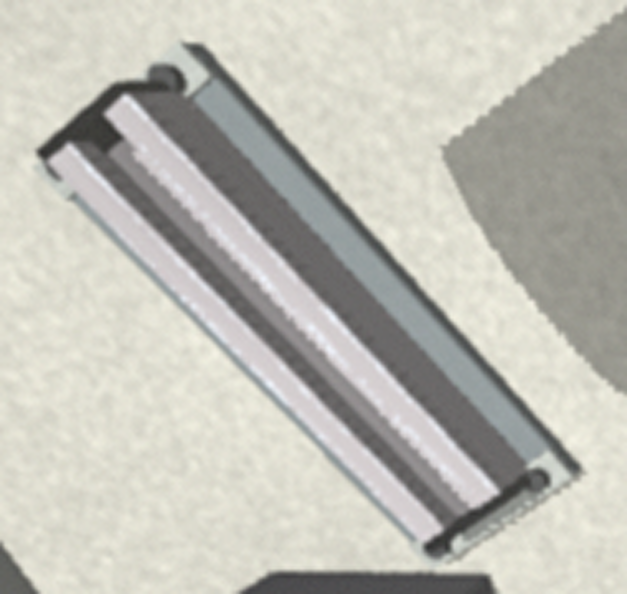

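```bash
python3 - <<'E'
from h import *
t=cv2.imread('pics/w1.png')
a=cv2.convertScaleAbs(cv2.resize(t[155:205,307:357],None,fx=12,fy=12,interpolation=cv2.INTER_CUBIC),alpha=3.0)
cv2.imwrite('pics/z3.png',a)
E
```

```text
(no output)
```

View pics/z3.png

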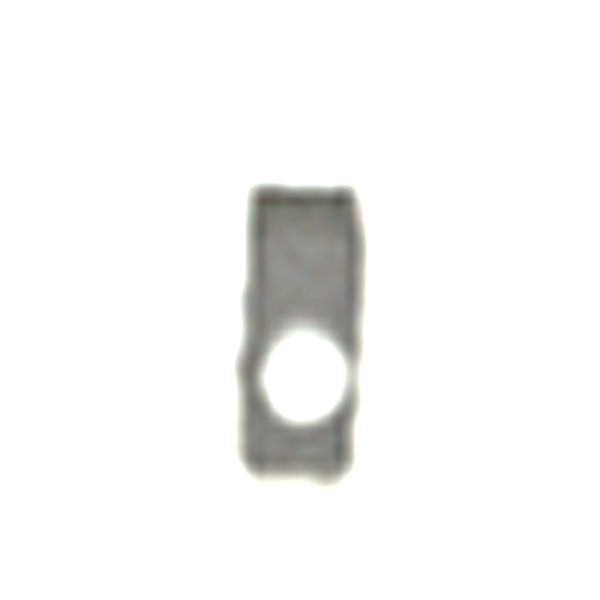

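```bash
cat > m1.py <<'E'
from h import *
import pickle
o=pickle.load(open('pics/w1.pkl','rb')); c=cam('wrist',o)
tip=(302/12+307-.5+.04,376/12+155-.5); print('tip90',onz(c,tip,90).round(1), 'at80',onz(c,tip,80).round(1))
g=lambda x,y:(x/12+307-.46,y/12+155-.46)
for n,p in dict(tl=(253,190),tr=(355,190),bl=(243,470),br=(350,472)).items(): print(n,onz(c,g(*p),80).round(1))
print('axis',onz(c,g(304,190),80)-onz(c,g(296.5,471),80))
# top view dark bar blobs triangulation
cs=cam('scene');ct=cam('top')
t=cv2.imread('pics/top0.png').max(2);s=cv2.imread('pics/scene0.png').max(2)
for nm,I,w,cc in (('top',t,(245,270,150,180),ct),('scene',s,(398,415,198,222),cs)):
    x0,x1,y0,y1=w; m=(I[y0:y1,x0:x1]<60); ys,xs=np.nonzero(m); print(nm,m.sum(),xs.mean()+x0,ys.mean()+y0)
# channel
q=lambda x,y:(x/3.3-.35,y/3.3+90-.35)
for n,p in dict(A0=(50,152),A1=(418,548),B0=(75,145),B1=(442,533),C0=(108,105),C1=(475,505),D0=(130,97),D1=(497,492)).items(): print(n,onz(c,q(*p),37).round(1))
for n,p in dict(P0=(205,45),P1=(580,468),P2=(432,558),P3=(42,155)).items(): print(n,onz(c,q(*p),10).round(1))
E
python3 m1.py
```

```text
tip90 [631.2 212.6  90. ] at80 [634.  212.2  80. ]
tl [612.4 212.7  80. ]
tr [615.5 223.3  80. ]
bl [642.7 202.9  80. ]
br [646.2 214.3  80. ]
axis [-3.04860281e+01  9.43924942e+00  5.68434189e-14]
top 21 256.4761904761905 165.1904761904762
scene 67 406.1641791044776 210.8955223880597
A0 [ 451.1 -197.7   37. ]
A1 [ 665.9 -142.4   37. ]
B0 [ 451.5 -185.7   37. ]
B1 [ 661.7 -127.    37. ]
C0 [ 441.3 -162.3   37. ]
C1 [ 652.5 -104.1   37. ]
D0 [ 441.1 -151.5   37. ]
D1 [649.1 -90.6  37. ]
P0 [ 424.8 -132.9   10. ]
P1 [656.4 -65.4  10. ]
P2 [ 682.1 -163.7   10. ]
P3 [ 445.3 -231.2   10. ]
```

Nut tip ≈ (631,213). The bar axis is within 1° of the tool x axis. The channel axis is at about 15.5°. I'll get a closer second view to triangulate.

Emit:
carry_out([
  {"delta_pos": [0.4,0.1,-2],"delta_rot": [0,0,0],"gripper": 0.6},
  {"delta_pos": [0.4,0.1,-2],"delta_rot": [0,0,0],"gripper": 0.6},
  {"delta_pos": [0.4,0.1,-2],"delta_rot": [0,0,0],"gripper": 0.6},
  {"delta_pos": [0.4,0.1,-2],"delta_rot": [0,0,0],"gripper": 0.6},
  {"delta_pos": [0,0,0],"delta_rot": [0,0,0],"gripper": 0.6},
  {"delta_pos": [0,0,0],"delta_rot": [0,0,0],"gripper": 0.6},
  {"delta_pos": [0,0,0],"delta_rot": [0,0,0],"gripper": 0.6},
])

```text
time_s: 2.37
eef_pos: [629.9, 212.8, 181.9]
tool_rot: [0.141, 0.99, 0.0, 0.0]
force: [0.7, -0.5, -0.4]
opening: 51.1
```

```bash
python3 snap.py w2; python3 - <<'E'
from h import *
t=cv2.imread('pics/w2.png')
a=cv2.convertScaleAbs(t,alpha=2.5)
cv2.imwrite('pics/w2c.png',a)
E
```

```text
2.3667 [629.9 212.8 181.9] [1.41e-01 9.90e-01 2.00e-04 4.00e-04] [ 0.7 -0.5 -0.4] 0.012353744027523351 [ 0.28  0.52  1.58  0.    1.04 -1.01]
```

View pics/w2c.png

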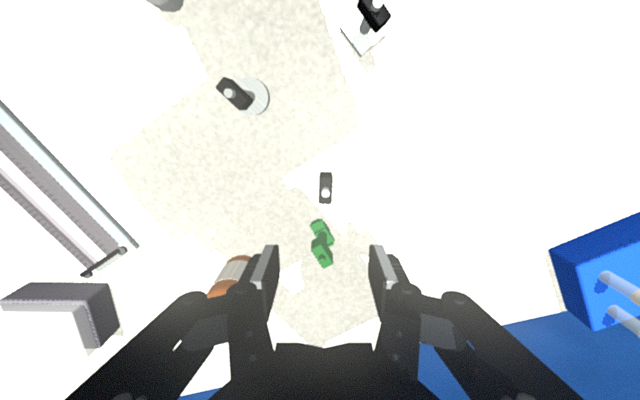

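```bash
cat > m2.py <<'E'
from h import *
import pickle
rs=[];cc=[]
for n,(u,v) in (('w1',(332,186)),('w2',(325,193))):
    o=pickle.load(open(f'pics/{n}.pkl','rb')); c=cam('wrist',o);cc.append(c)
    im=cv2.imread(f'pics/{n}.png'); g=im.max(2).astype(int)
    w=g[v-5:v+6,u-5:u+6]
    # tip: bright spot on black
    m=((w>75)).astype(np.uint8); k,l,st,ce=cv2.connectedComponentsWithStats(m,connectivity=4)
    j=l[5,5]; 
    print(n,k,j,st[j],ce[j]+[u-5,v-5]); print(w if n=='w2' else '')
    p=ce[j]+[u-5,v-5]; rs.append(ray(c,p)); print(onz(c,p,90).round(1))
    # bar dark
    w=im[v-25:v+20,u-15:u+16].max(2); m=(w<60).astype(np.uint8);k,l,st,ce=cv2.connectedComponentsWithStats(m); j=1+st[1:,4].argmax()
    cnt,_=cv2.findContours((l==j).astype(np.uint8),cv2.RETR_EXTERNAL,cv2.CHAIN_APPROX_NONE); box=cv2.boxPoints(cv2.minAreaRect(cnt[0]))+[u-15,v-25]
    print('bar',[onz(c,b,80).round(1)[:2].tolist() for b in box])
print(tri(rs))
E
python3 m2.py
```

```text
w1 3 2 [ 2  1  7  8 42] [331.88095238 185.78571429]

[631.2 212.9  90. ]
bar [[613.0, 211.7], [616.3, 223.0], [646.5, 214.6], [643.1, 203.0]]
w2 2 1 [ 1  0  9 10 70] [325.11428571 192.78571429]
[[ 43  48  58  73  77  79  77  72  63  48  44]
 [ 42  50  70  86  95  99  95  87  73  51  44]
 [ 42  54  89 117 132 138 133 117  90  59  42]
 [ 41  68 116 143 148 149 148 141 120  77  46]
 [ 43  83 135 150 149 148 148 149 143 101  53]
 [ 43  83 139 150 148 146 148 150 147 105  54]
 [ 43  83 139 151 147 147 147 151 146 102  52]
 [ 41  72 130 150 151 147 149 149 139  89  46]
 [ 42  53  92 130 138 140 140 132 104  63  43]
 [ 45  44  53  78  86  95  92  77  59  44  42]
 [ 45  45  43  47  48  52  50  45  43  43  42]]
[631.1 213.2  90. ]
bar [[642.6, 202.9], [611.4, 213.6], [615.3, 224.9], [646.6, 214.7]]
(array([633.39805326, 212.52486172,  82.27432255]), [np.float64(0.036348589777840834), np.float64(0.036348589777620385)])
```

Emit:
carry_out([
  {"delta_pos": [0.1,0,-1.8],"delta_rot": [0,0,-1],"gripper": 0.6},
  {"delta_pos": [0,0,-1.8],"delta_rot": [0,0,0],"gripper": 0.6},
  {"delta_pos": [0,0,-1.8],"delta_rot": [0,0,0],"gripper": 0.6},
  {"delta_pos": [0,0,-1.8],"delta_rot": [0,0,0],"gripper": 0.6},
  {"delta_pos": [0,0,-1.6],"delta_rot": [0,0,0],"gripper": 0.6},
  {"delta_pos": [0,0,-1.6],"delta_rot": [0,0,0],"gripper": 0.6},
  {"delta_pos": [0,0,-1.5],"delta_rot": [0,0,0],"gripper": 0.6},
  {"delta_pos": [0,0,-1.3],"delta_rot": [0,0,0],"gripper": 0.6},
  {"delta_pos": [0,0,0],"delta_rot": [0,0,0],"gripper": 0.6},
  {"delta_pos": [0,0,0],"delta_rot": [0,0,0],"gripper": 0.6},
  {"delta_pos": [0,0,0],"delta_rot": [0,0,0],"gripper": 0.6},
])

```text
time_s: 3.33
eef_pos: [631.7, 212.3, 49.9]
tool_rot: [0.15, 0.989, 0.0, 0.001]
force: [-0.2, 0.2, 0.1]
opening: 51.5
```

```bash
python3 snap.py w3
```

```text
3.3333 [631.7 212.3  49.9] [1.500e-01 9.887e-01 3.000e-04 7.000e-04] [-0.2  0.2  0.1] 0.005524252952251961 [ 0.28  0.67  1.68  0.    0.8  -0.99]
```

View pics/w3b.png

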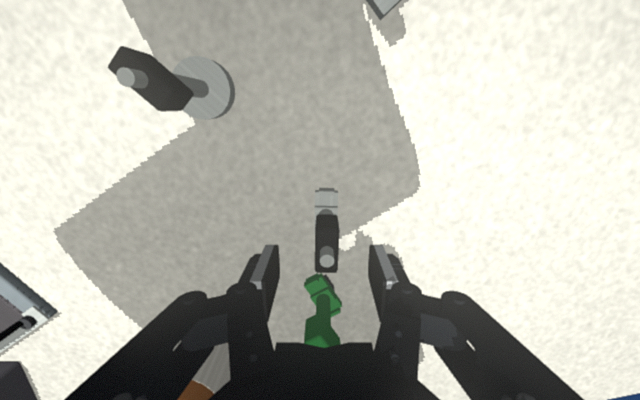

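```bash
python3 - <<'E'
from h import *
import pickle
rs=[]
for n,p in (('w1',(331.9,185.8)),('w2',(325.1,192.8)),('w3',(327,260.5))):
    o=pickle.load(open(f'pics/{n}.pkl','rb'));c=cam('wrist',o);rs.append(ray(c,p));print(onz(c,p,90))
print(tri(rs)); print(proj(c,[631.7,212.3,68]))
print(onz(c,(316,215),80),onz(c,(338,215),80),onz(c,(316,272),80),onz(c,(338,272),80))
E
```

```text
[631.29136951 212.9389221   90.        ]
[631.17271162 213.18229596  90.        ]
[631.15120107 213.52360495  90.        ]
(array([631.52706496, 213.13301659,  89.15806963]), [np.float64(0.23492228932164846), np.float64(0.10171378399569886), np.float64(0.27518744988494875)])
[324.95160011 243.08180941]
[607.68653818 214.45103895  80.        ] [611.28882757 226.07779411  80.        ] [642.47707173 203.33734653  80.        ] [646.35704995 215.85925805  80.        ]
```

The three-view triangulation puts the tip at (631.5, 213.1, 89.2), which matches the given 90. Next I close on the bar.

Emit:
carry_out([
  {"delta_pos": [0,0.1,0],"delta_rot": [0,0,0],"gripper": 0.3},
  {"delta_pos": [0,0,0],"delta_rot": [0,0,0],"gripper": 0},
  {"delta_pos": [0,0,0],"delta_rot": [0,0,0],"gripper": 0},
  {"delta_pos": [0,0,0],"delta_rot": [0,0,0],"gripper": 0},
  {"delta_pos": [0,0,0],"delta_rot": [0,0,0],"gripper": 0},
  {"delta_pos": [0,0,0],"delta_rot": [0,0,0],"gripper": 0},
])

```text
time_s: 3.88
eef_pos: [631.3, 213.1, 49.0]
tool_rot: [0.15, 0.989, 0.0, 0.0]
force: [0.4, -0.2, 4.3]
opening: -0.0
```

```bash
python3 snap.py w4
```

```text
3.8833 [631.3 213.1  49. ] [1.501e-01 9.887e-01 1.000e-04 3.000e-04] [ 0.4 -0.2  4.3] 0.00161711699709307 [ 0.28  0.67  1.68  0.    0.8  -0.99]
```

View pics/w4b.png

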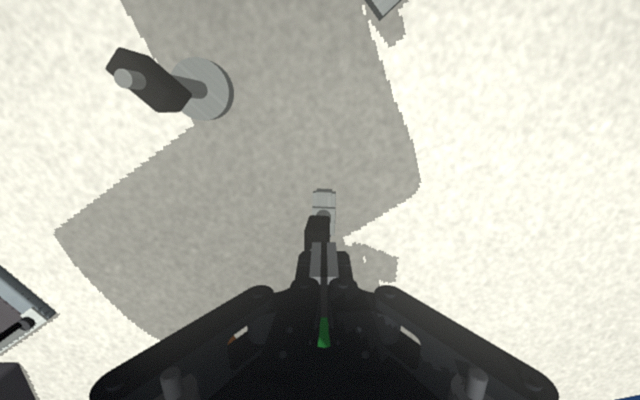

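```bash
python3 - <<'E'
from h import *
t=cv2.imread('pics/w4.png');u=cv2.imread('pics/w3.png')
f=lambda t:cv2.convertScaleAbs(cv2.resize(t[180:290,280:370],None,fx=4.4,fy=4.4,interpolation=cv2.INTER_CUBIC),alpha=3)
cv2.imwrite('pics/z4.png',np.hstack([f(u),f(t)]))
E
```

```text
(no output)
```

View pics/z4.png

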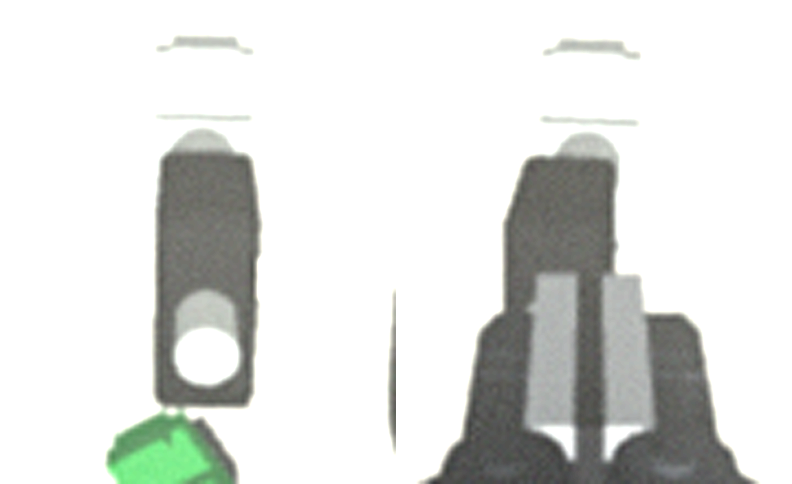

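The opening reads 0, and the shut fingers seem to stand above or in front of the bar. The true fingertip position disagrees with my model, so I'll check it in the fixed cameras.

```bash
python3 - <<'E'
from h import *
o=bot.get_obs()
s=bot.get_image('scene');cv2.imwrite('pics/s4.png',s)
t=bot.get_image('top');cv2.imwrite('pics/t4.png',t)
c=cam('scene')
print(proj(c,o['eef_pos']),proj(c,o['eef_pos']+[0,0,18.7]),proj(c,[631.5,213,90]))
cv2.imwrite('pics/z5.png',cv2.convertScaleAbs(cv2.resize(s[150:270,340:470],None,fx=4.9,fy=4.9,interpolation=cv2.INTER_CUBIC),alpha=2.2))
E
```

```text
[405.51751443 213.35838209] [406.81539739 209.29669535] [408.4198772  204.39650411]
```

View pics/z5.png

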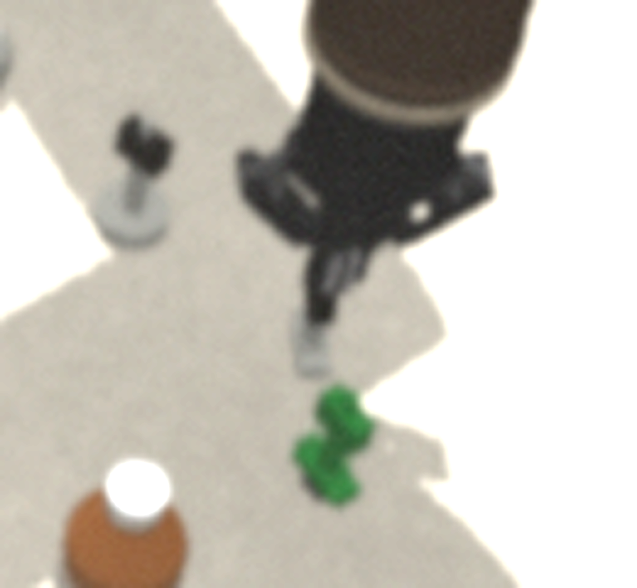

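Emit:
carry_out([
  {"delta_pos": [0,0,0.1],"delta_rot": [0,0,0],"gripper": 0},
  {"delta_pos": [0,0,0.2],"delta_rot": [0,0,0],"gripper": 0},
  {"delta_pos": [0,0,0.2],"delta_rot": [0,0,0],"gripper": 0},
  {"delta_pos": [0,0,0],"delta_rot": [0,0,0],"gripper": 0},
])

```text
time_s: 4.37
eef_pos: [631.0, 213.0, 54.0]
tool_rot: [0.15, 0.989, 0.0, 0.0]
force: [0.2, 0.7, 0.7]
opening: -0.4
```

```bash
python3 snap.py w5; python3 - <<'E'
from h import *
t=cv2.imread('pics/w5.png')
f=lambda t:cv2.convertScaleAbs(cv2.resize(t[180:290,280:370],None,fx=5,fy=5,interpolation=cv2.INTER_CUBIC),alpha=3)
cv2.imwrite('pics/z6.png',f(t))
E
```

```text
4.3667 [631. 213.  54.] [1.501e-01 9.887e-01 0.000e+00 1.000e-04] [0.2 0.7 0.7] 0.008107171541848661 [ 0.28  0.66  1.67 -0.    0.8  -0.99]
```

View pics/z6.png

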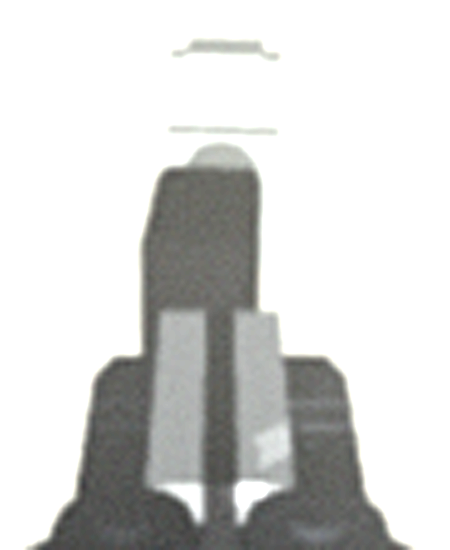

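Emit:
carry_out([
  {"delta_pos": [0,0,0.5],"delta_rot": [0,0,0],"gripper": 0},
  {"delta_pos": [0,0,1.2],"delta_rot": [0,0,0],"gripper": 0},
  {"delta_pos": [0,0,1.6],"delta_rot": [0,0,0],"gripper": 0},
  {"delta_pos": [0,0,1.6],"delta_rot": [0,0,0],"gripper": 0},
  {"delta_pos": [0,0,1.6],"delta_rot": [0,0,0],"gripper": 0},
  {"delta_pos": [0,0,0],"delta_rot": [0,0,0],"gripper": 0},
  {"delta_pos": [0,0,0],"delta_rot": [0,0,0],"gripper": 0},
])

```text
time_s: 5.0
eef_pos: [631.8, 213.2, 120.4]
tool_rot: [0.15, 0.989, 0.0, 0.001]
force: [-0.6, -0.5, -0.6]
opening: -0.1
```

```bash
python3 snap.py w6; python3 - <<'E'
from h import *
o=bot.get_obs()
s=bot.get_image('scene');cv2.imwrite('pics/s6.png',s)
c=cam('scene')
print('z5-scale tcp',(proj(c,o['eef_pos'])-[340,150])*4.9)
t=cv2.imread('pics/w6.png')
f=lambda t:cv2.convertScaleAbs(cv2.resize(t[150:290,280:380],None,fx=4,fy=4,interpolation=cv2.INTER_CUBIC),alpha=2.4)
a=f(t);b=cv2.convertScaleAbs(cv2.resize(s[130:250,350:450],None,fx=4,fy=4,interpolation=cv2.INTER_CUBIC),alpha=2.4)
print('tcp in right tile',(proj(c,o['eef_pos'])-[350,130])*4, 'wrist tcp',proj(cam('wrist',o),o['eef_pos']))
b=cv2.copyMakeBorder(b,0,80,0,0,cv2.BORDER_CONSTANT)
cv2.imwrite('pics/z7.png',np.hstack([a,b[:560]]))
E
```

```text
5.0 [631.8 213.2 120.4] [1.501e-01 9.887e-01 5.000e-04 1.100e-03] [-0.6 -0.5 -0.6] 0.026784772722865335 [ 0.28  0.58  1.63 -0.    0.92 -0.99]
z5-scale tcp [345.63491389 232.59028935]
tcp in right tile [242.15095011 269.86962396] wrist tcp [324.79217099 230.76312925]
```

View pics/z7.png

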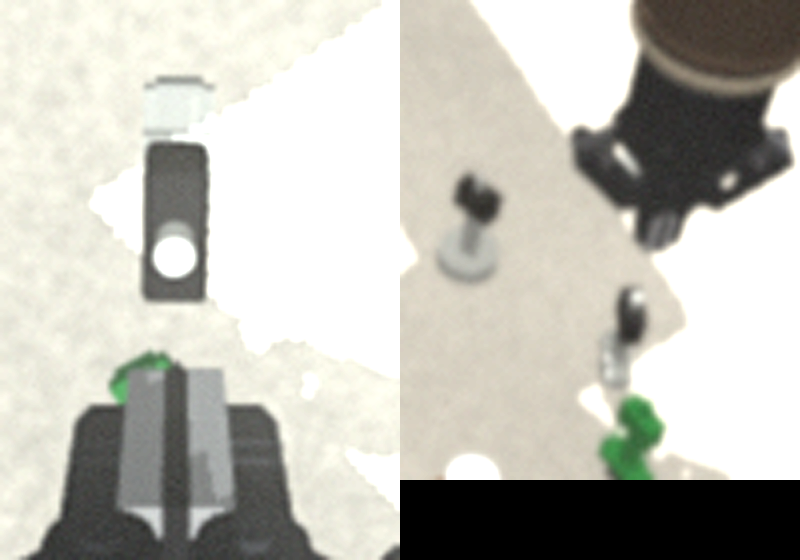

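The nut is upright again. Three things put the real fingertips about 35–40 mm behind the reported TCP: the wrist picture (pad edge at v=242), the scene picture, and the contact at z≈49. I'll re-measure the nut and then descend in stages, with the fingers wide enough to straddle the foot and keeping an eye on the force.

```bash
python3 - <<'E'
from h import *
import pickle
o=pickle.load(open('pics/w6.pkl','rb'));c=cam('wrist',o)
im=cv2.imread('pics/w6.png')
w=im[195:240,305:345].max(2)
m=(w<60).astype(np.uint8);k,l,st,ce=cv2.connectedComponentsWithStats(m); j=1+st[1:,4].argmax()
cnt,_=cv2.findContours((l==j).astype(np.uint8),cv2.RETR_EXTERNAL,cv2.CHAIN_APPROX_NONE); box=cv2.boxPoints(cv2.minAreaRect(cnt[0]))+[305,195]
print(box,[onz(c,b,80).round(1)[:2].tolist() for b in box])
print(onz(c,(323.4,213.9),90))
cs=cam('scene');T=R.from_quat(o['tool_rot']).as_matrix()
for d in (0,20,30,40): print(d,[ (proj(cs,o['eef_pos']+T@np.array([x,y,-d]))-[350,130]).round(1)*4 for x,y in((-11,-8),(-11,8),(11,0))], [proj(c,o['eef_pos']+T@np.array([x,0,-d])).round() for x in (11,-11)])
E
```

```text
[[316. 195.]
 [331. 195.]
 [331. 224.]
 [316. 224.]] [[617.5, 210.4], [621.1, 222.0], [645.5, 214.6], [641.8, 202.6]]
[631.16047768 212.42120605  90.        ]
0 [array([232.4, 284.4]), array([258.8, 284.4]), array([240.8, 255.2])] [array([325., 216.]), array([325., 245.])]
20 [array([238.4, 265.2]), array([264.8, 265.2]), array([247.2, 235.6])] [array([325., 228.]), array([325., 260.])]
30 [array([241.2, 255.2]), array([268.4, 255.6]), array([250. , 225.6])] [array([325., 236.]), array([325., 269.])]
40 [array([244.4, 245.6]), array([271.6, 245.6]), array([253.2, 215.6])] [array([325., 244.]), array([325., 279.])]
```

Emit:
carry_out([
  {"delta_pos": [0,0,0],"delta_rot": [0,0,0],"gripper": 0.6},
  {"delta_pos": [0,0,0],"delta_rot": [0,0,0],"gripper": 0.6},
  {"delta_pos": [0,0,-1.4],"delta_rot": [0,0,0],"gripper": 0.6},
  {"delta_pos": [0,0,-1.4],"delta_rot": [0,0,0],"gripper": 0.6},
  {"delta_pos": [0,0,-1.4],"delta_rot": [0,0,0],"gripper": 0.6},
  {"delta_pos": [0,0,-1.4],"delta_rot": [0,0,0],"gripper": 0.6},
  {"delta_pos": [0,0,-1.4],"delta_rot": [0,0,0],"gripper": 0.6},
  {"delta_pos": [0,0,-1],"delta_rot": [0,0,0],"gripper": 0.6},
  {"delta_pos": [0,0,-1],"delta_rot": [0,0,0],"gripper": 0.6},
  {"delta_pos": [0,0,0],"delta_rot": [0,0,0],"gripper": 0.6},
  {"delta_pos": [0,0,0],"delta_rot": [0,0,0],"gripper": 0.6},
])

```text
time_s: 6.02
eef_pos: [630.7, 212.9, 28.2]
tool_rot: [0.15, 0.989, -0.0, -0.0]
force: [0.2, 0.2, 0.4]
opening: 51.3
```

```bash
python3 snap.py w7; python3 - <<'E'
from h import *
s=bot.get_image('scene');cv2.imwrite('pics/s7.png',s)
t=cv2.imread('pics/w7.png')
f=lambda t:cv2.convertScaleAbs(cv2.resize(t[170:310,260:390],None,fx=3.2,fy=3.2,interpolation=cv2.INTER_CUBIC),alpha=2.4)
a=f(t);b=cv2.convertScaleAbs(cv2.resize(s[140:252,350:440],None,fx=4,fy=4,interpolation=cv2.INTER_CUBIC),alpha=2.4)
cv2.imwrite('pics/z8.png',np.hstack([a,b[:a.shape[0]]]))
E
```

```text
6.0167 [630.7 212.9  28.2] [ 1.501e-01  9.887e-01 -2.000e-04 -5.000e-04] [0.2 0.2 0.4] 0.019565954232955044 [ 0.28  0.7   1.69 -0.    0.76 -0.99]
```

View pics/z8.png

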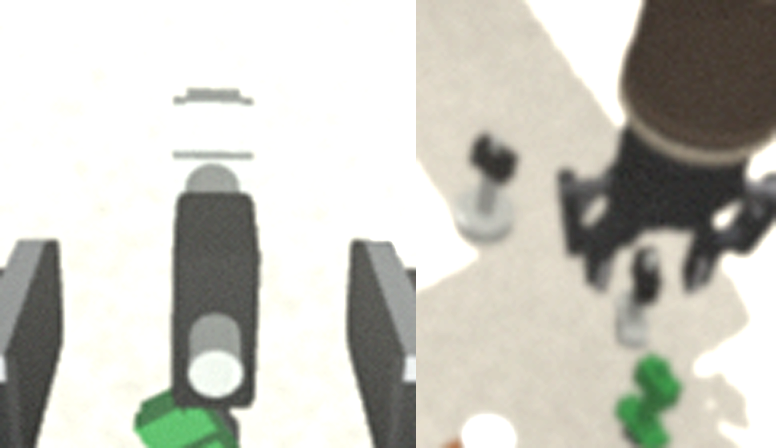

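Now the bar is visibly between the pads. I'll lower 15 mm more and close.

Emit:
carry_out([
  {"delta_pos": [0,0.1,-0.8],"delta_rot": [0,0,0],"gripper": 0.5},
  {"delta_pos": [0,0,-0.7],"delta_rot": [0,0,0],"gripper": 0.4},
  {"delta_pos": [0,0,0],"delta_rot": [0,0,0],"gripper": 0.4},
  {"delta_pos": [0,0,0],"delta_rot": [0,0,0],"gripper": 0.3},
  {"delta_pos": [0,0,0],"delta_rot": [0,0,0],"gripper": 0},
  {"delta_pos": [0,0,0],"delta_rot": [0,0,0],"gripper": 0},
  {"delta_pos": [0,0,0],"delta_rot": [0,0,0],"gripper": 0},
  {"delta_pos": [0,0,0],"delta_rot": [0,0,0],"gripper": 0},
])

```text
time_s: 6.78
eef_pos: [631.0, 214.0, 13.8]
tool_rot: [0.15, 0.989, 0.0, 0.0]
force: [-0.3, -1.1, -1.4]
opening: 13.7
```

```bash
python3 snap.py w8; python3 - <<'E'
from h import *
s=bot.get_image('scene');cv2.imwrite('pics/s8.png',s)
t=cv2.imread('pics/w8.png')
f=lambda t:cv2.convertScaleAbs(cv2.resize(t[170:310,260:390],None,fx=3.2,fy=3.2,interpolation=cv2.INTER_CUBIC),alpha=2.4)
a=f(t);b=cv2.convertScaleAbs(cv2.resize(s[140:252,350:440],None,fx=4,fy=4,interpolation=cv2.INTER_CUBIC),alpha=2.4)
cv2.imwrite('pics/z9.png',np.hstack([a,b[:a.shape[0]]]))
E
```

```text
6.7833 [631.  214.   13.8] [1.501e-01 9.887e-01 0.000e+00 1.000e-04] [-0.3 -1.1 -1.4] 0.0015645838538170447 [ 0.28  0.72  1.69 -0.    0.73 -0.99]
```

View pics/z9.png

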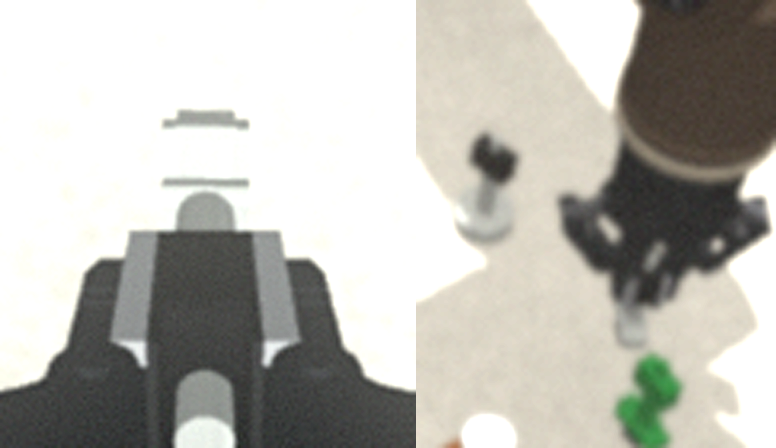

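Gripped: the opening reads 13.7 on the 14 mm bar. Next I lift, carry it over the channel and turn the bar along it (+33°).

Emit:
carry_out([
  {"delta_pos": [0,0,1.6],"delta_rot": [0,0,0],"gripper": 0},
  {"delta_pos": [0,0,2.0],"delta_rot": [0,0,0],"gripper": 0},
  {"delta_pos": [0,0,2.0],"delta_rot": [0,0,0],"gripper": 0},
  {"delta_pos": [0,0,2.0],"delta_rot": [0,0,0],"gripper": 0},
  {"delta_pos": [-0.4,-1.8,2.0],"delta_rot": [0,0,3],"gripper": 0},
  {"delta_pos": [-0.6,-2.7,0],"delta_rot": [0,0,3],"gripper": 0},
  {"delta_pos": [-0.6,-2.7,0],"delta_rot": [0,0,3],"gripper": 0},
  {"delta_pos": [-0.6,-2.7,0],"delta_rot": [0,0,3],"gripper": 0},
  {"delta_pos": [-0.6,-2.7,0],"delta_rot": [0,0,3],"gripper": 0},
  {"delta_pos": [-0.6,-2.7,0],"delta_rot": [0,0,3],"gripper": 0},
  {"delta_pos": [-0.6,-2.7,0],"delta_rot": [0,0,3],"gripper": 0},
  {"delta_pos": [-0.6,-2.7,0],"delta_rot": [0,0,3],"gripper": 0},
])

```text
time_s: 7.88
eef_pos: [584.5, 5.8, 109.8]
tool_rot: [-0.06, 0.998, -0.0, 0.0]
force: [-0.3, -0.4, -1.4]
opening: 13.5
```

Emit:
carry_out([
  {"delta_pos": [-0.6,-2.7,0],"delta_rot": [0,0,3],"gripper": 0},
  {"delta_pos": [-0.6,-2.7,0],"delta_rot": [0,0,3],"gripper": 0},
  {"delta_pos": [-0.6,-2.7,0],"delta_rot": [0,0,3],"gripper": 0},
  {"delta_pos": [-0.6,-2.7,0],"delta_rot": [0,0,0],"gripper": 0},
  {"delta_pos": [-0.6,-2.7,0],"delta_rot": [0,0,0],"gripper": 0},
  {"delta_pos": [-0.5,-1.8,0],"delta_rot": [0,0,0],"gripper": 0},
  {"delta_pos": [0,0,0],"delta_rot": [0,0,0],"gripper": 0},
  {"delta_pos": [0,0,0],"delta_rot": [0,0,0],"gripper": 0},
  {"delta_pos": [0,0,0],"delta_rot": [0,0,0],"gripper": 0},
])

```text
time_s: 8.63
eef_pos: [550.0, -145.7, 109.7]
tool_rot: [-0.137, 0.991, 0.0, 0.0]
force: [0.2, 0.1, -1.6]
opening: 13.2
```

```bash
python3 snap.py w9
```

```text
8.6333 [ 550.  -145.7  109.7] [-1.367e-01  9.906e-01  1.000e-04  0.000e+00] [ 0.2  0.1 -1.6] 0.01617723160047068 [-0.31  0.48  1.87  0.    0.79 -2.16]
```

View pics/w9b.png

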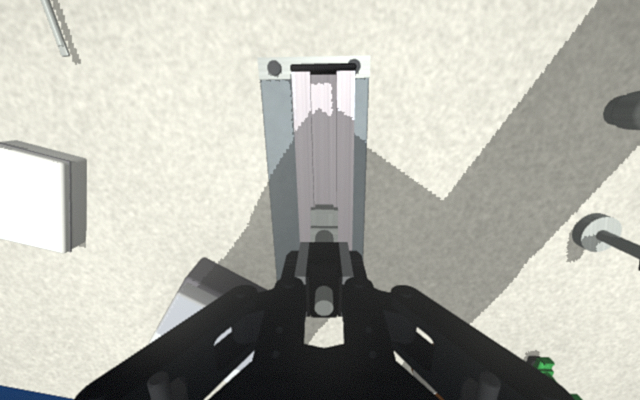

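```bash
python3 - <<'E'
from h import *
t=cv2.imread('pics/w9.png')
cv2.imwrite('pics/z10.png',cv2.convertScaleAbs(cv2.resize(t[50:255,250:385],None,fx=5,fy=2.9,interpolation=cv2.INTER_CUBIC),alpha=2.0))
g=cv2.GaussianBlur(t,(1,7),0).max(2).astype(int)
for v in (100,120,140,160,180,195): print(v,g[v,284:368].tolist())
E
```

```text
100 [117, 117, 118, 118, 118, 119, 115, 98, 110, 158, 174, 168, 164, 165, 166, 167, 167, 166, 164, 165, 166, 162, 161, 164, 168, 163, 143, 154, 167, 170, 168, 168, 167, 167, 167, 167, 168, 170, 170, 168, 166, 168, 167, 163, 163, 169, 168, 142, 119, 110, 109, 106, 114, 161, 179, 183, 173, 169, 170, 170, 171, 169, 168, 168, 169, 165, 163, 174, 183, 183, 164, 130, 117, 120, 120, 118, 119, 120, 121, 121, 121, 122, 118, 106]
120 [121, 121, 121, 120, 120, 120, 117, 104, 94, 110, 153, 164, 161, 163, 164, 165, 165, 160, 156, 151, 133, 114, 108, 108, 110, 111, 106, 94, 106, 112, 112, 111, 110, 109, 110, 111, 111, 111, 111, 111, 109, 110, 110, 108, 106, 109, 112, 113, 112, 110, 111, 108, 96, 105, 110, 110, 110, 110, 110, 111, 110, 110, 108, 109, 108, 105, 104, 112, 131, 139, 133, 124, 122, 123, 123, 123, 123, 123, 123, 123, 123, 121, 109, 112]
140 [119, 118, 120, 120, 120, 119, 119, 118, 105, 87, 89, 107, 109, 109, 110, 111, 112, 111, 111, 109, 109, 110, 108, 106, 108, 110, 109, 102, 99, 109, 112, 110, 109, 109, 109, 110, 111, 111, 111, 110, 109, 109, 109, 108, 106, 108, 111, 113, 111, 110, 11
[... 647 characters left out ...]
06, 106, 106, 107, 105, 105, 107, 108, 103, 94, 104, 110, 106, 105, 105, 105, 107, 109, 108, 107, 107, 106, 106, 106, 104, 105, 107, 109, 108, 108, 108, 105, 94, 103, 107, 107, 107, 108, 108, 107, 107, 106, 106, 106, 105, 103, 105, 109, 108, 90, 79, 78, 78, 79, 79, 79, 79, 79, 79, 77, 73, 79, 103, 109]
195 [79, 79, 79, 79, 79, 79, 79, 79, 79, 80, 78, 79, 81, 90, 103, 105, 106, 107, 107, 106, 106, 104, 105, 106, 104, 103, 105, 106, 102, 91, 102, 108, 106, 104, 104, 104, 106, 107, 107, 106, 105, 105, 106, 106, 103, 103, 106, 108, 106, 106, 107, 106, 100, 104, 105, 106, 106, 107, 106, 106, 105, 105, 105, 105, 103, 103, 105, 108, 104, 84, 77, 77, 78, 78, 78, 77, 78, 78, 79, 76, 73, 87, 102, 105]
```

View pics/z10.png

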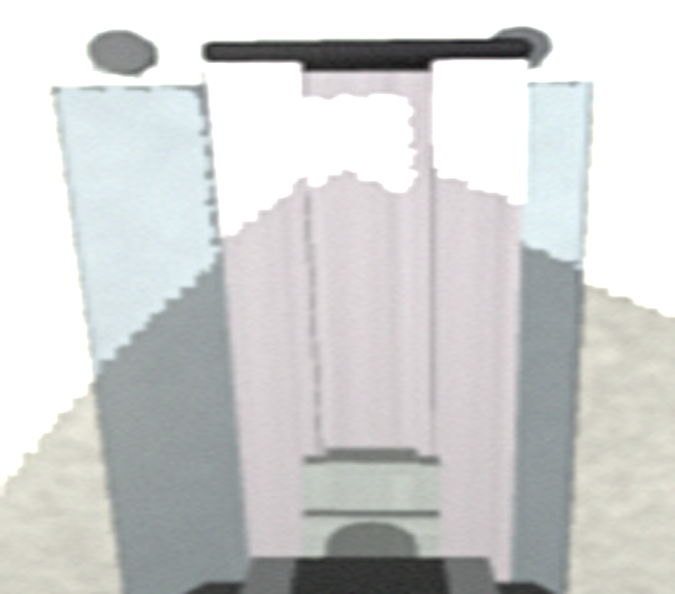

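```bash
python3 - <<'E'
from h import *
import pickle
o=pickle.load(open('pics/w9.pkl','rb'));c=cam('wrist',o)
T=R.from_quat(o['tool_rot']).as_matrix()
ax=T[:,0]
for v,L,Rr,OL,OR in ((100,26.2,51.5,8.5,70.7),(120,27,52,9,70.3),(140,27.6,52,10,69.7),(160,28,52,11.3,69.3),(180,28.9,52,12.3,68.8),(195,29.1,52,13,68.6)):
    loc=lambda u: (T.T@(onz(c,(u+284,v),37)-o['eef_pos']))
    a=[loc(u) for u in (L,Rr,OL,OR)]
    print(v,[x[:2].round(1).tolist() for x in a],'slot mid y %.2f w %.1f; outer mid %.2f w %.1f'%((a[0][1]+a[1][1])/2,a[1][1]-a[0][1],(a[2][1]+a[3][1])/2,a[3][1]-a[2][1]))
# far end of channel (near base) at v~73 and foot lateral
for v in (62,66,70,74): print(v,onz(c,(324,v),37),(T.T@(onz(c,(324,v),37)-o['eef_pos'])).round(1))
for uv in ((310.2,208.5),(338,208.5),(310.2,228),(338,228)): print('foot z119',(T.T@(onz(c,uv,23+95.9)-o['eef_pos'])).round(1))
print(np.degrees(np.arctan2(-ax[1],-ax[0])))
E
```

```text
100 [[86.7, -13.2], [86.8, 7.9], [86.7, -28.0], [86.8, 23.9]] slot mid y -2.69 w 21.1; outer mid -2.07 w 51.9
120 [[70.7, -12.8], [70.7, 8.5], [70.7, -28.2], [70.7, 24.1]] slot mid y -2.13 w 21.3; outer mid -2.01 w 52.3
140 [[53.9, -12.5], [53.9, 8.8], [53.9, -27.9], [54.0, 24.2]] slot mid y -1.86 w 21.3; outer mid -1.82 w 52.1
160 [[36.4, -12.4], [36.4, 9.1], [36.4, -27.3], [36.4, 24.5]] slot mid y -1.66 w 21.4; outer mid -1.40 w 51.8
180 [[18.0, -11.8], [18.0, 9.3], [18.0, -27.0], [18.0, 24.7]] slot mid y -1.23 w 21.1; outer mid -1.14 w 51.7
195 [[3.6, -11.8], [3.6, 9.6], [3.6, -26.8], [3.6, 25.0]] slot mid y -1.11 w 21.3; outer mid -0.88 w 51.8
62 [ 439.46640136 -178.60505036   37.        ] [115.4  -1.8  72.7]
66 [ 442.26215251 -177.81429952   37.        ] [112.5  -1.8  72.7]
70 [ 445.08151603 -177.01687015   37.        ] [109.5  -1.8  72.7]
74 [ 447.92479231 -176.2126773    37.        ] [106.6  -1.8  72.7]
foot z119 [ 20.5 -10.3  -9.2]
foot z119 [20.5  7.2 -9.2]
foot z119 [  7.1 -10.5  -9.2]
foot z119 [ 7.1  7.4 -9.2]
15.716741830761487
```

Slot measured at 21.3 mm wide (22 given) and the channel at 52 mm outer, so the height and scale check out. The foot is within 0.5 mm of the slot's centre line and 0.9° off in yaw. I'll correct both and come down to just above the slot.

Emit:
carry_out([
  {"delta_pos": [0.18,0.1,-0.8],"delta_rot": [0,0,0.8],"gripper": 0},
  {"delta_pos": [0,0,-1.2],"delta_rot": [0,0,0],"gripper": 0},
  {"delta_pos": [0,0,-1.2],"delta_rot": [0,0,0],"gripper": 0},
  {"delta_pos": [0,0,-1.2],"delta_rot": [0,0,0],"gripper": 0},
  {"delta_pos": [0,0,-0.8],"delta_rot": [0,0,0],"gripper": 0},
  {"delta_pos": [0,0,0],"delta_rot": [0,0,0],"gripper": 0},
  {"delta_pos": [0,0,0],"delta_rot": [0,0,0],"gripper": 0},
  {"delta_pos": [0,0,0],"delta_rot": [0,0,0],"gripper": 0},
])

```text
time_s: 9.35
eef_pos: [552.2, -144.8, 58.0]
tool_rot: [-0.144, 0.99, -0.0, 0.0]
force: [1.7, -0.9, -1.0]
opening: 13.3
```

```bash
python3 snap.py w10;python3 - <<'E'
from h import *
t=cv2.imread('pics/w10.png')
cv2.imwrite('pics/z11.png',cv2.convertScaleAbs(cv2.resize(t[130:270,270:380],None,fx=5,fy=4,interpolation=cv2.INTER_CUBIC),alpha=2.2))
E
```

```text
9.35 [ 552.2 -144.8   58. ] [-1.441e-01  9.896e-01 -1.000e-04  2.000e-04] [ 1.7 -0.9 -1. ] 0.008763340868633902 [-0.31  0.55  1.9  -0.    0.68 -2.17]
```

View pics/z11.png

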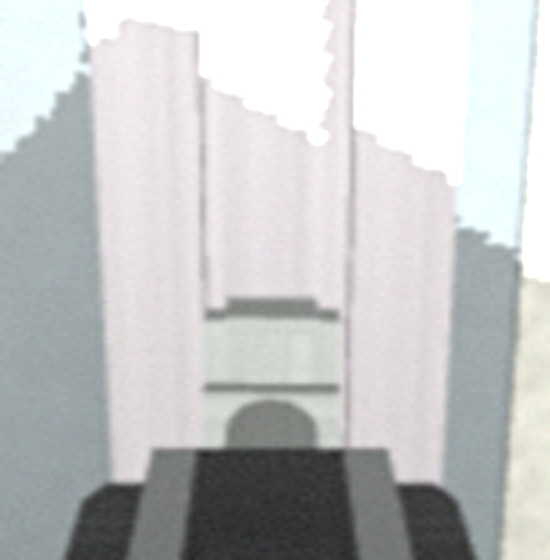

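```bash
python3 - <<'E'
from h import *
import pickle
print(bot.camera_params('wrist'))
for n in('w9','w10'):
    o=pickle.load(open(f'pics/{n}.pkl','rb'));c=cam('wrist',o)
    T=R.from_quat(o['tool_rot']).as_matrix()
    print(n,o['tool_rot'],c[:3],(T.T@(onz(c,(310.2,208.5),o['eef_pos'][2]+9.2)-o['eef_pos'])).round(2),(T.T@(onz(c,(338,208.5),o['eef_pos'][2]+9.2)-o['eef_pos'])).round(2))
g=lambda x,y:(x/5+270-.4,y/4+130-.4)
for x,y,z in ((204,315,67.2),(340,315,67.2),(202,290,37),(350,290,37),(196,60,37),(352,145,37),(107,400,37),(448,400,37),(102,250,37),(456,250,37)): print(x,y,(T.T@(onz(c,g(x,y),z)-o['eef_pos'])).round(2))
E
```

```text
{'fov_y': 71.9800291978209, 'cx': 323.53632328728247, 'cy': 200.424032012521, 'hand_eye': array([[ 7.94214189e-04, -9.47636428e-01, -3.19350231e-01,
         8.07451922e+01],
       [ 9.99998522e-01,  1.23967326e-03, -1.19162754e-03,
        -1.75714007e+00],
       [ 1.52511960e-03, -3.19348812e-01,  9.47636011e-01,
        -1.71881042e+02],
       [ 0.00000000e+00,  0.00000000e+00,  0.00000000e+00,
         1.00000000e+00]])}
w9 [-1.36724844e-01  9.90609060e-01  7.34672097e-05  4.75311044e-05] (np.float64(275.3772953705955), 323.53632328728247, 200.424032012521) [ 20.55 -10.35  -9.2 ] [20.57  7.15 -9.2 ]
w10 [-1.44139709e-01  9.89557323e-01 -9.80542508e-05  1.98802904e-04] (np.float64(275.3772953705955), 323.53632328728247, 200.424032012521) [ 20.55 -10.35  -9.2 ] [20.57  7.15 -9.21]
204 315 [ 20.65 -10.23  -9.2 ]
340 315 [20.67  6.89 -9.2 ]
202 290 [ 14.42 -12.03  21.  ]
350 290 [14.45  9.9  21.  ]
196 60 [ 56.49 -12.23  20.99]
352 145 [41.63  9.65 20.99]
107 400 [ -7.9  -26.93  21.02]
448 400 [-7.81 25.35 21.  ]
102 250 [ 22.14 -26.55  21.  ]
456 250 [22.21 25.25 20.99]
```

Emit:
carry_out([
  {"delta_pos": [-0.02,0.07,-0.4],"delta_rot": [0,0,0],"gripper": 0},
  {"delta_pos": [0,0,-0.6],"delta_rot": [0,0,0],"gripper": 0},
  {"delta_pos": [0,0,-0.5],"delta_rot": [0,0,0],"gripper": 0},
  {"delta_pos": [0,0,0],"delta_rot": [0,0,0],"gripper": 0},
  {"delta_pos": [0,0,-0.2],"delta_rot": [0,0,0],"gripper": 0},
  {"delta_pos": [0,0,-0.2],"delta_rot": [0,0,0],"gripper": 0},
  {"delta_pos": [0,0,-0.2],"delta_rot": [0,0,0],"gripper": 0},
  {"delta_pos": [0,0,-0.2],"delta_rot": [0,0,0],"gripper": 0},
  {"delta_pos": [0,0,0],"delta_rot": [0,0,0],"gripper": 0},
])

```text
time_s: 10.15
eef_pos: [551.4, -144.3, 34.3]
tool_rot: [-0.144, 0.99, 0.0, -0.0]
force: [-0.6, 0.7, -0.7]
opening: 13.5
```

No contact force, and the foot should be 3.5 mm inside the slot. I'll check with a picture.

```bash
python3 snap.py w11;python3 - <<'E'
from h import *
t=cv2.imread('pics/w11.png')
cv2.imwrite('pics/z12.png',cv2.convertScaleAbs(cv2.resize(t[130:270,270:380],None,fx=5,fy=4,interpolation=cv2.INTER_CUBIC),alpha=2.2))
E
```

```text
10.15 [ 551.4 -144.3   34.3] [-1.438e-01  9.896e-01  1.000e-04 -2.000e-04] [-0.6  0.7 -0.7] 0.007803637410187469 [-0.31  0.59  1.92  0.    0.64 -2.17]
```

View pics/z12.png

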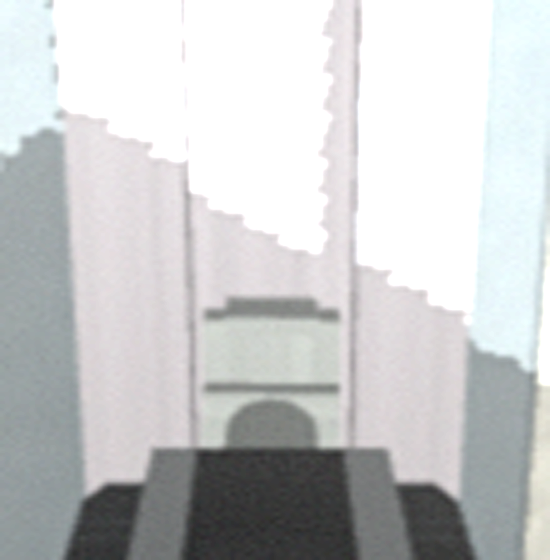

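The foot is centred between the lips: slot edges at x=191 and 354, foot at 204–340 in the enlarged view. Next I go down and press on the spring gently.

Emit:
carry_out([
  {"delta_pos": [0,0,-0.3],"delta_rot": [0,0,0],"gripper": 0},
  {"delta_pos": [0,0,-0.3],"delta_rot": [0,0,0],"gripper": 0},
  {"delta_pos": [0,0,-0.2],"delta_rot": [0,0,0],"gripper": 0},
  {"delta_pos": [0,0,-0.2],"delta_rot": [0,0,0],"gripper": 0},
  {"delta_pos": [0,0,-0.2],"delta_rot": [0,0,0],"gripper": 0},
  {"delta_pos": [0,0,0],"delta_rot": [0,0,0],"gripper": 0},
])

```text
time_s: 10.7
eef_pos: [551.6, -144.3, 22.5]
tool_rot: [-0.144, 0.99, -0.0, 0.0]
force: [-1.8, 0.8, 4.9]
opening: 13.4
```

Emit:
carry_out([
  {"delta_pos": [0,0,-0.2],"delta_rot": [0,0,0],"gripper": 0},
  {"delta_pos": [0,0,-0.2],"delta_rot": [0,0,0],"gripper": 0},
  {"delta_pos": [0,0,-0.2],"delta_rot": [0,0,0],"gripper": 0},
  {"delta_pos": [0,0,0],"delta_rot": [0,0,0],"gripper": 0},
  {"delta_pos": [0,0,0],"delta_rot": [0,0,0],"gripper": 0},
])

```text
time_s: 11.12
eef_pos: [551.7, -144.3, 16.9]
tool_rot: [-0.144, 0.99, -0.0, 0.0]
force: [-1.1, 1.0, 8.9]
opening: 13.1
```

Force is 8.9 N for about 10 mm of pad travel, as the spring predicts. The foot top is about 11 mm below the channel's top. Turning −90° now, starting slowly.

Emit:
carry_out([
  {"delta_pos": [0,0,0],"delta_rot": [0,0,-3],"gripper": 0},
  {"delta_pos": [0,0,0],"delta_rot": [0,0,-4],"gripper": 0},
  {"delta_pos": [0,0,0],"delta_rot": [0,0,-4],"gripper": 0},
  {"delta_pos": [0,0,0],"delta_rot": [0,0,-4],"gripper": 0},
  {"delta_pos": [0,0,0],"delta_rot": [0,0,-4],"gripper": 0},
  {"delta_pos": [0,0,0],"delta_rot": [0,0,-4],"gripper": 0},
  {"delta_pos": [0,0,0],"delta_rot": [0,0,0],"gripper": 0},
])

```text
time_s: 11.7
eef_pos: [552.2, -144.6, 17.2]
tool_rot: [0.059, 0.998, -0.0, 0.001]
force: [-2.0, -1.1, 8.6]
opening: 13.5
```

```bash
python3 -c "
from h import *
o=bot.get_obs();print(o['force'],o['ft_torque'],o['joint_positions'],o['eef_pos'])"
```

```text
[-1.99043556 -1.10912292  8.62176378] [-0.07885847  0.13515072 -0.01165203] [-3.09107590e-01  6.15833063e-01  1.92487821e+00 -1.04296779e-04
  5.99582549e-01 -1.76215901e+00] [ 552.19398403 -144.55708074   17.21845537]
```

Turning freely: torque about z is about 0 and the force is steady. 67° remain.

Emit:
carry_out([
  {"delta_pos": [0,0,0],"delta_rot": [0,0,-6],"gripper": 0},
  {"delta_pos": [0,0,0],"delta_rot": [0,0,-6],"gripper": 0},
  {"delta_pos": [0,0,0],"delta_rot": [0,0,-6],"gripper": 0},
  {"delta_pos": [0,0,0],"delta_rot": [0,0,-6],"gripper": 0},
  {"delta_pos": [0,0,0],"delta_rot": [0,0,-6],"gripper": 0},
  {"delta_pos": [0,0,0],"delta_rot": [0,0,-6],"gripper": 0},
  {"delta_pos": [0,0,0],"delta_rot": [0,0,-6],"gripper": 0},
  {"delta_pos": [0,0,0],"delta_rot": [0,0,-6],"gripper": 0},
  {"delta_pos": [0,0,0],"delta_rot": [0,0,-6],"gripper": 0},
  {"delta_pos": [0,0,0],"delta_rot": [0,0,-6],"gripper": 0},
  {"delta_pos": [0,0,0],"delta_rot": [0,0,-7],"gripper": 0},
  {"delta_pos": [0,0,0],"delta_rot": [0,0,0],"gripper": 0},
])

```text
time_s: 12.7
eef_pos: [552.2, -144.5, 17.2]
tool_rot: [0.602, 0.799, 0.0, 0.001]
force: [-0.9, 0.4, 9.0]
opening: 13.4
```

```bash
python3 snap.py w12; python3 -c "
from h import *
o=bot.get_obs();print(o['force'],o['ft_torque']); q=o['tool_rot'];a=np.degrees(2*np.arctan2(q[1],q[0]));print('bar angle',a-180)"
```

```text
12.7 [ 552.2 -144.5   17.2] [6.016e-01 7.988e-01 2.000e-04 6.000e-04] [-0.9  0.4  9. ] 0.1963503326051148 [-0.31  0.62  1.92 -0.    0.6  -0.59]
[-0.83441247 -0.22532557  9.10513008] [-0.03980006  0.07111823 -0.02816723]
bar angle -73.60435684624024
```

View pics/w12b.png

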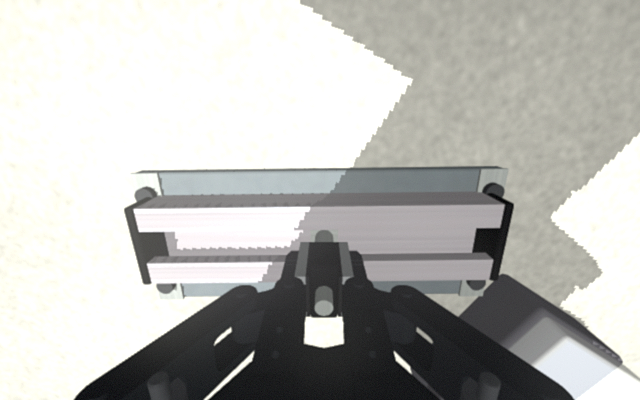

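Crosswise now: the bar is at −73.6° and the channel at 16.5°, and the stem sits mid-length (u 323 against 320). I'll let the spring raise it to the catch.

Emit:
carry_out([
  {"delta_pos": [0,0,0.2],"delta_rot": [0,0,0],"gripper": 0},
  {"delta_pos": [0,0,0.2],"delta_rot": [0,0,0],"gripper": 0},
  {"delta_pos": [0,0,0.1],"delta_rot": [0,0,0],"gripper": 0},
  {"delta_pos": [0,0,0],"delta_rot": [0,0,0],"gripper": 0},
])

```text
time_s: 13.08
eef_pos: [552.2, -144.5, 22.3]
tool_rot: [0.598, 0.801, 0.0, 0.001]
force: [-0.0, -0.0, 5.2]
opening: 13.1
```

Emit:
carry_out([
  {"delta_pos": [0,0,0.05],"delta_rot": [0,0,0],"gripper": 0},
  {"delta_pos": [0,0,0],"delta_rot": [0,0,0],"gripper": 0},
])

```text
time_s: 13.25
eef_pos: [552.2, -144.5, 22.7]
tool_rot: [0.598, 0.801, 0.0, 0.001]
force: [0.5, -1.0, 5.1]
opening: 13.4
```

Emit:
carry_out([
  {"delta_pos": [0,0,0.04],"delta_rot": [0,0,0],"gripper": 0},
  {"delta_pos": [0,0,0],"delta_rot": [0,0,0],"gripper": 0},
])

```text
time_s: 13.42
eef_pos: [552.1, -144.5, 22.7]
tool_rot: [0.598, 0.801, 0.0, 0.0]
force: [1.7, -0.9, 2.2]
opening: 13.4
```

Emit:
carry_out([
  {"delta_pos": [0,0,0.04],"delta_rot": [0,0,0],"gripper": 0},
  {"delta_pos": [0,0,0],"delta_rot": [0,0,0],"gripper": 0},
])

```text
time_s: 13.58
eef_pos: [552.0, -144.5, 22.8]
tool_rot: [0.598, 0.801, 0.0, 0.0]
force: [4.5, -1.6, -7.1]
opening: 13.2
```

Caught: at 22.8 mm, exactly the height expected, the force reverses from +5 to −7 N as the grooves meet the lips. I'll ease back 0.4 mm and let go.

Emit:
carry_out([
  {"delta_pos": [0,0,-0.05],"delta_rot": [0,0,0],"gripper": 0},
  {"delta_pos": [0,0,0],"delta_rot": [0,0,0],"gripper": 0.2},
  {"delta_pos": [0,0,0],"delta_rot": [0,0,0],"gripper": 0.3},
  {"delta_pos": [0,0,0],"delta_rot": [0,0,0],"gripper": 0.4},
  {"delta_pos": [0,0,0],"delta_rot": [0,0,0],"gripper": 0.4},
  {"delta_pos": [0,0,0],"delta_rot": [0,0,0],"gripper": 0.4},
])

```text
time_s: 14.08
eef_pos: [551.3, -144.2, 22.4]
tool_rot: [0.598, 0.801, -0.0, -0.0]
force: [1.0, 0.0, -0.5]
opening: 34.1
```

Emit:
carry_out([
  {"delta_pos": [0,0,0.5],"delta_rot": [0,0,0],"gripper": 0.5},
  {"delta_pos": [0,0,1.5],"delta_rot": [0,0,0],"gripper": 0.5},
  {"delta_pos": [0,0,2.0],"delta_rot": [0,0,0],"gripper": 0.5},
  {"delta_pos": [0,0,2.0],"delta_rot": [0,0,0],"gripper": 0.5},
  {"delta_pos": [0,0,2.0],"delta_rot": [0,0,0],"gripper": 0.5},
  {"delta_pos": [0,0,2.0],"delta_rot": [0,0,0],"gripper": 0.5},
  {"delta_pos": [0,0,0],"delta_rot": [0,0,0],"gripper": 0.5},
  {"delta_pos": [0,0,0],"delta_rot": [0,0,0],"gripper": 0.5},
])

```text
time_s: 14.75
eef_pos: [552.3, -144.5, 123.9]
tool_rot: [0.598, 0.801, 0.0, 0.001]
force: [-0.5, 0.0, -0.8]
opening: 42.5
```

```bash
python3 snap.py w13; python3 - <<'E'
from h import *
for n in('scene','top'): cv2.imwrite(f'pics/{n}13.png',bot.get_image(n))
t=cv2.imread('pics/w13.png')
cv2.imwrite('pics/z13.png',cv2.convertScaleAbs(cv2.resize(t[140:270,220:420],None,fx=4,fy=4,interpolation=cv2.INTER_CUBIC),alpha=1.7))
E
```

```text
14.75 [ 552.3 -144.5  123.9] [5.980e-01 8.015e-01 4.000e-04 1.200e-03] [-0.5  0.  -0.8] 0.030189943446171166 [-0.31  0.46  1.86 -0.    0.82 -0.6 ]
```

View pics/z13.png

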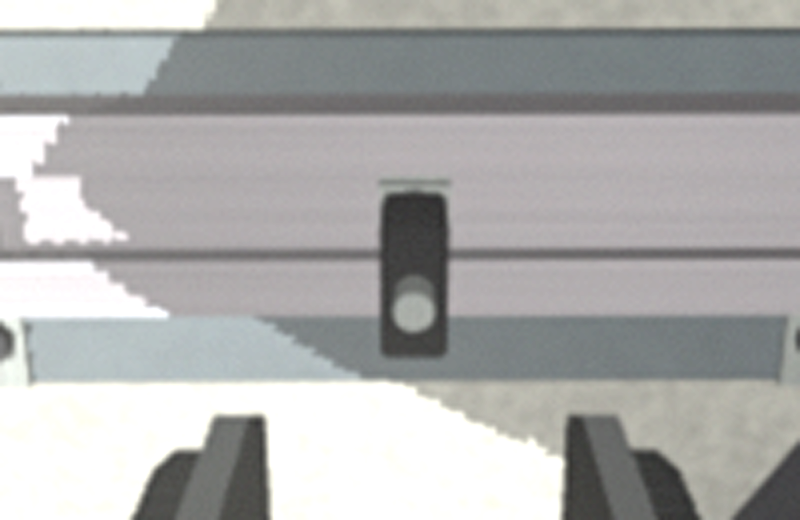

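View pics/scene13.png

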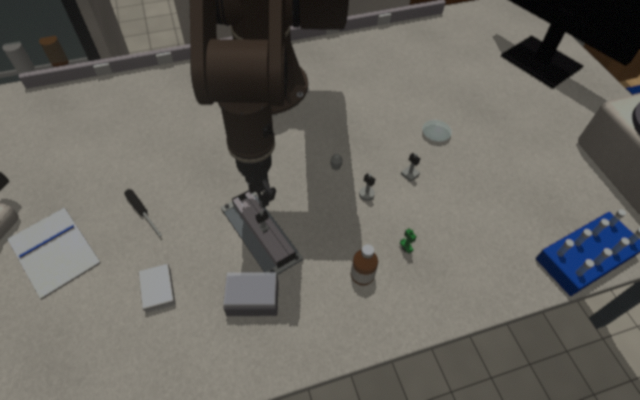

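```bash
python3 - <<'E'
from h import *
import pickle
o=pickle.load(open('pics/w13.pkl','rb'));c=cam('wrist',o);T=R.from_quat(o['tool_rot']).as_matrix()
print('tip@99',onz(c,(322.9,217.4),99).round(1))
s0=cv2.imread('pics/scene0.png');s1=cv2.imread('pics/scene13.png')
for n,(x,y) in dict(green=(408,241),sq=(413,165),rnd=(369,186),obj=(337,160)).items():
    w=15; a=s1[y-w:y+w,x-w:x+w]; b=s0[y-w:y+w,x-w:x+w]
    f=lambda i:(i.max(2)<55) if n in('sq','rnd') else (i[...,1].astype(int)-i[...,2]>25)
    print(n,[np.argwhere(f(i)).mean(0) if f(i).any() else None for i in (b,a)])
E
```

```text
tip@99 [ 553.3 -144.3   99. ]
green [array([12.85321101, 15.27522936]), array([13.37704918, 15.10655738])]
sq [array([ 9.43010753, 15.55913978]), array([ 9.44117647, 15.85294118])]
rnd [array([ 8.83333333, 14.86904762]), array([ 9.08695652, 14.95652174])]
obj [None, None]
```

The nut's tip lies at (553, −144) for the expected 99 mm height, and the neighbouring studs haven't moved. Handing in.

```bash
python3 -c "
from plant import bot
print(bot.job_done())"
```

```text
the job is handed in; nothing more can be done
None
```

The nut is caught crosswise in the middle of the channel and released. I handed the job in at about 15 s, with the gripper raised clear.

**Fitting:** I lowered the nut through the slot lengthwise and pressed its spring about 10 mm, at about 9 N. I turned it −90° and let it rise. Lifting on from there, the force reversed from about +5 N to −7 N at the height predicted for the catch, so the grooves are against the lips. I then eased back 0.4 mm and let go.

**Failed first grasp:** The first closing missed. The pictures and the contact put the real fingertips about 38 mm behind the reported TCP, so the fingers shut on top of the stud. They tilted it briefly with about 4 N, and it stood up again when I raised the arm. I then lowered further, saw the bar between the pads, and gripped it at 13.7 mm opening (the bar is 14 mm).

**Last checks:**
- **Nut:** The wrist picture shows it upright and crosswise in the slot. Its tip is at about (553, −144), taking the expected height of 99 mm, against an estimated channel middle of (552, −145).
- **Forces:** No force reading exceeded about 9 N. These are readings at the end of each move, not continuous peaks.
- **Other things:** The round, square and green studs are unmoved to within about half a pixel in the scene camera. My numeric check on the objective returned nothing. It, the dish, bottle, boxes and screwdriver I only compared by eye, and they look undisturbed.

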